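# Cap the honey pump's port

## Task

Filling is over: close the upright port of the honey pump on the packing table. Of the three loose steel caps, find the one that fits the port's neck and its two ears, lower it over the neck with its handle bar crosswise to the ears until it sits flat on the flange, then turn it until the bar is in line with the ears so that it is locked, and let go.

Things in the scene. Friction and masses are not known exactly. Their poses are not given: they have to be found in the camera images.
- port (a point): Pump's fixed port. Point: centre of the flange's flat top (84 mm wide, 70 mm over the table). x: along the ears, towards the blue motor (78 mm off, 32 mm higher); z: up. Neck 22 high, 38 wide, with a guiding cone. Two ears: 50 across, 12 wide, 7 above the flange. Lugs pass only if the bar is over 40 deg from the ears' line; seated, they slide freely under the ears either way, no stop.
- cap_a_bar (a point): Loose steel cap, right way up: an inverted cup, 46 mm outer and 40 mm inner diameter, 27 mm high, with an upright bar across its top (40 long, 12 thick, 32 high). Inside its lower edge, under the bar's ends, two lugs (16 wide, 4 high) with 28 mm between them. Point: in the bar on the cap's axis, where to grip, 48 mm above the cap's underside, 21 above its top. x: along the bar; z: up.
- cap_b_bar (a point): Loose steel cap, right way up: an inverted cup, 60 mm outer and 54 mm inner diameter, 27 mm high, with an upright bar across its top (50 long, 12 thick, 32 high). Inside its lower edge, under the bar's ends, two lugs (16 wide, 4 high) with 42 mm between them. Point: in the bar on the cap's axis, where to grip, 48 mm above the cap's underside, 21 above its top. x: along the bar; z: up.
- cap_c_bar (a point): Loose steel cap, right way up: an inverted cup, 76 mm outer and 70 mm inner diameter, 27 mm high, with an upright bar across its top (62 long, 12 thick, 32 high). Inside its lower edge, under the bar's ends, two lugs (16 wide, 4 high) with 58 mm between them. Point: in the bar on the cap's axis, where to grip, 48 mm above the cap's underside, 21 above its top. x: along the bar; z: up.
Mind the look-alikes: they are no part of the job. What is shaped like the part that bears cap_b_bar but pink is not meant.

How it is judged:
By the outcome, as a careful person would: the job done as asked, in the order asked, and still so for the second after the job is handed in, with the robot touching nothing.
It also fails if it takes over 48 s, if anything falls off the work surface, if the arm or the gripper's body presses on something with over 40 N, if the wrist force passes 120 N, or if a joint passes its speed limit or range.

## Robot

A 6-joint arm with a two-finger parallel gripper is mounted at the origin on the work surface. World frame = base frame: x ahead of the robot, y to its left, z up, the work surface at z = 0. Lengths are in m, angles in rad, forces in N, time in s.
With the tool pointing down it reaches from about 0.25 to 0.725 m from the base axis. Payload 4 kg.
Tool frame: the origin (TCP) lies on the centre line of the jaws, within the pads' length; the fingertips stand 25 mm ahead of it and the grasp point (between the pads) lies 6 mm ahead of it; z points along the fingers, x is the direction in which the jaws open and shut, and the axes are right-handed (so a half turn about z gives the same grasp; the last joint's range is limited). The gripper opens to 85 mm and grips with 20 to 120 N. Pads are 22 mm wide; open, the fingers measure 114 mm over their backs; the gripper's body (76 mm by 85 mm) begins 54 mm behind the grasp point. The pads swing forward as they close: fully open they stand 13 mm farther back than shut.
Start: joints at [-1.329, 0.241, 0.005, 1.335, 0, 1.571], TCP at [0.12, -0.485, 0.256] pointing down, gripper open.
Joint ranges: [-2.72, 2.72], [-1.05, 1.87], [-1.09, 1.28], [-1.99, 2.15], [-1.42, 1.44], [-3.14, 3.14]. Speed limits (rad/s): [2.79, 2.79, 3.14, 3.14, 3.14, 3.14].

## Interface

Orientations are given as a unit quaternion [x, y, z, w].
In Python, from workcell import bot, imaging, order gives the robot as it stands.
- The arm moves only by the tool carry_out, never from a script. Its argument "moves" is a list of rows, each a list of 5 numbers: the shift along the tool's x, y, z scaled (see below), then the turn about the tool's z scaled (see below), then the opening, from -1 (shut) to 1 (fully open). In form: [[tx, ty, tz, roll, hand], ...]. A call has 1 to 20 rows; each row is the pose to reach, as a shift and turn from the pose commanded when the call began, along the tool's axes at that moment; what a row does not reach only later rows make up. The controller multiplies each number of a shift by 0.1 m and each number of a turn by 90 degrees. A row lasts 1/10 s, in which the tool goes at most 50 mm and 8.59 degrees, less where a joint would pass 70% of its speed; a pose out of reach is approached as far as the arm can. A call with a number of a shift or a turn outside -1 to 1 is refused whole. A call with a gripper value outside its range is refused whole. The fingers move at their own pace and stop on an object; the grip force is fixed at half the most. Time passes only in rows, so rows that repeat a pose let the fingers close. It gives the time, the measured TCP pose, the force and the opening at its end, in the units of the state.
- bot.get_obs(): the state, without advancing time (a new reading comes with each control period).
- imaging.camera(name): name is "scene" or "top" or "wrist"; returns the picture (384x512x3 uint8, red, green, blue); there is no depth.
- imaging.camera_model(name): a dict with "fovy" (degrees; the focal length in pixels is half the picture's height over the tangent of half this angle, whatever the lens; pixels are square), "cx", "cy" (the principal point, pixels), "dist" ([k1, k2, p1, p2, k3] as OpenCV has them; the pictures are not rectified), "eye" and "rotation" of the camera in the world. Camera axes: x right, y up, looking along -z (the intrinsics and any distortion apply to the point x, -y, -z); pixel columns grow to the right and rows downward; lengths in m; the calibration is good to about 2 mm. A picture is of the moment at which its call begins: read the wrist's pose just before it. camera_model takes no time and is no camera call; for the wrist camera it gives the pose at the moment of the call.
- order.job_done(): hands the job in, once; it reports no verdict.
The state is a dict: "clock": time; "joint_pos": joint angles; "joint_vel": joint speeds; "tau": joint torques, N m; "eef_pos": TCP position; "tool_rot": TCP orientation; "ft_force": force on the tool from outside, world axes, zero at the start; "ft_torque": the same for the moment, N m; "grip_width": finger opening in m.
Only numpy, scipy, OpenCV 4.12 (cv2) and the standard library are available. Lean on these libraries where they do the work, as an engineer would, in place of code of your own. Each camera call takes 0.05 s, during which the arm holds its last target.

## Working session

There is one attempt and no reset: what is moved stays moved. The work goes in short steps, Python scripts to look and compute and a tool call to move; the robot and the scene stay as the last step left them, time stands still between calls to the robot, and variables do not carry over. Pictures are saved under pics/ and viewed, and the job is handed in when it is done.

Besides the shell and the picture viewer there is one more tool, called after ">>>" as name(argument=value, ...), one argument or row to a line, values as JSON. carry_out: Moves the arm, as the interface text tells. Its arguments: {"type":"object","properties":{"moves":{"type":"array","items":{"type":"array","items":{"type":"number","minimum":-1,"maximum":1}}}},"required":["moves"]}

```bash
ls; mkdir -p pics; python3 - <<'E'
from workcell import bot, imaging, order
import cv2
for n in ("top","scene"):
    im=imaging.camera(n); cv2.imwrite(f"pics/{n}0.png",im[:,:,::-1]); m=imaging.camera_model(n); print(n,m)
o=bot.get_obs(); print(o)
E
```

```text
pics
top {'fovy': 51.80664690941178, 'cx': 249.13093297370318, 'cy': 191.8162558957542, 'dist': array([0.02134815, 0.        , 0.        , 0.        , 0.        ]), 'eye': array([ 0.3803483 , -0.09027437,  1.29849796]), 'rotation': array([-0.04526651,  0.03957711,  0.70855627, -0.70308791])}
scene {'fovy': 52.157603322508734, 'cx': 256.33024059458967, 'cy': 188.92956939194684, 'dist': array([-0.04268276,  0.        ,  0.        ,  0.        ,  0.        ]), 'eye': array([1.09548856, 0.2601636 , 0.88166961]), 'rotation': array([0.17039715, 0.29911369, 0.81977266, 0.45767739])}
{'clock': 0.1, 'joint_pos': array([-1.32897592e+00,  2.41299024e-01,  3.85341157e-03,  1.33521189e+00,
        7.23091912e-06,  1.57079732e+00]), 'joint_vel': array([ 0.00144481, -0.00066354,  0.0029489 ,  0.00123649, -0.00038896,
        0.0004621 ]), 'tau': array([ 1.58082053e-04, -3.73137760e+01,  2.53009933e+01,  1.08277670e-02,
        1.66420232e-06,  1.01568128e-05]), 'eef_pos': array([ 0.11961114, -0.48494032,  0.25551912]), 'tool_rot': array([ 7.87231992e-01, -6.16656245e-01, -7.30361624e-04, -5.76699871e-04]), 'ft_force': array([ 0.49571073,  0.30519616, -0.35536624]), 'ft_torque': array([-0.01357746, -0.00665902, -0.0237764 ]), 'grip_width': 0.08545670938966429}
```

View pics/top0.png

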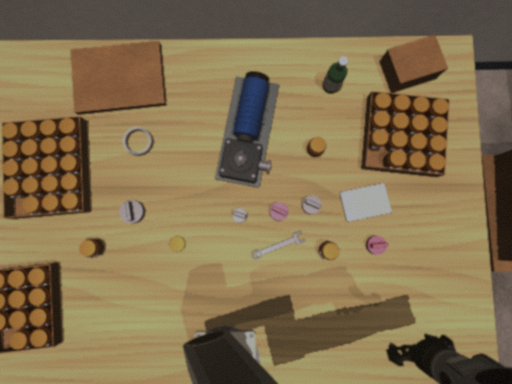

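View pics/scene0.png

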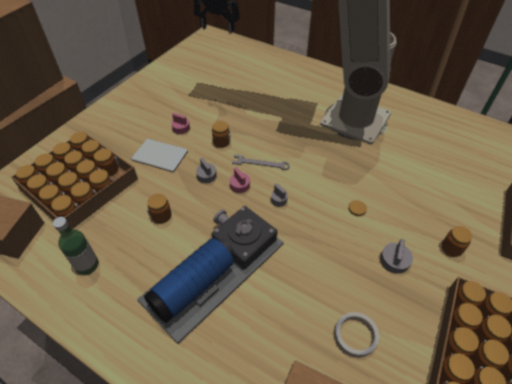

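```bash
cat > h.py <<'E'
import numpy as np, cv2
from scipy.spatial.transform import Rotation as R
def K(m):
    f=192/np.tan(np.radians(m["fovy"]/2)); return np.array([[f,0,m["cx"]],[0,f,m["cy"]],[0,0,1.]])
def proj(m,P):
    r=R.from_quat(m["rotation"]).as_matrix(); c=(np.atleast_2d(P)-m["eye"])@r; c=c*[1,-1,-1]
    return cv2.projectPoints(c.reshape(-1,1,3),np.zeros(3),np.zeros(3),K(m),np.array(m["dist"]))[0].reshape(-1,2)
def ray(m,uv):
    q=cv2.undistortPoints(np.array(uv,float).reshape(-1,1,2),K(m),np.array(m["dist"])).reshape(-1,2)
    d=np.c_[q[:,0],-q[:,1],-np.ones(len(q))]@R.from_quat(m["rotation"]).as_matrix().T
    return d
def onz(m,uv,z):
    d=ray(m,uv); return m["eye"]+d*((z-m["eye"][2])/d[:,2])[:,None]
E
python3 - <<'E'
import cv2,numpy as np
from h import *
from workcell import imaging
m=imaging.camera_model("top"); s=imaging.camera_model("scene")
print("caps@z.04",onz(m,[(239,214),(312,204),(131,211),(279,211),(377,244)],.04).round(3))
print("port",onz(m,[(241,159)],.09).round(3))
a=cv2.imread("pics/top0.png"); c=cv2.resize(a[60:260,200:400],None,fx=4,fy=4,interpolation=cv2.INTER_CUBIC)[:800]
cv2.imwrite("pics/c1.png",cv2.resize(c,(600,600)))
b=cv2.imread("pics/scene0.png")
cv2.imwrite("pics/c2.png",cv2.resize(b[140:290,150:300],(600,600),interpolation=cv2.INTER_CUBIC))
E
```

```text
caps@z.04 [[ 0.461 -0.048  0.04 ]
 [ 0.491 -0.281  0.04 ]
 [ 0.474  0.297  0.04 ]
 [ 0.47  -0.175  0.04 ]
 [ 0.364 -0.481  0.04 ]]
port [[ 0.629 -0.057  0.09 ]]
```

View pics/c1.png

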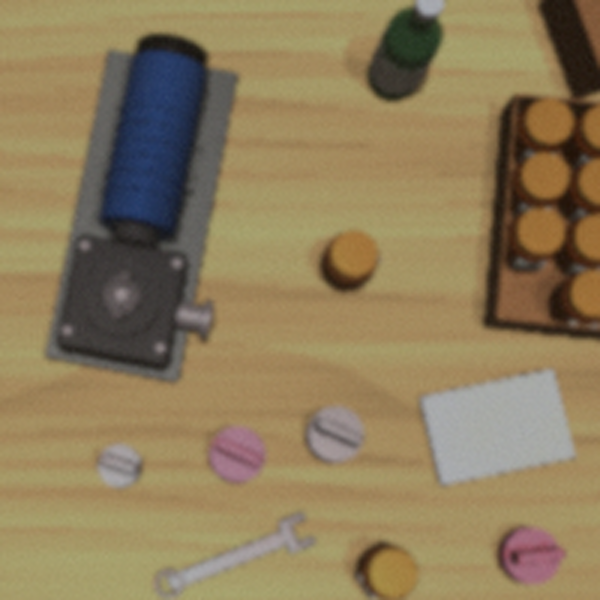

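View pics/c2.png

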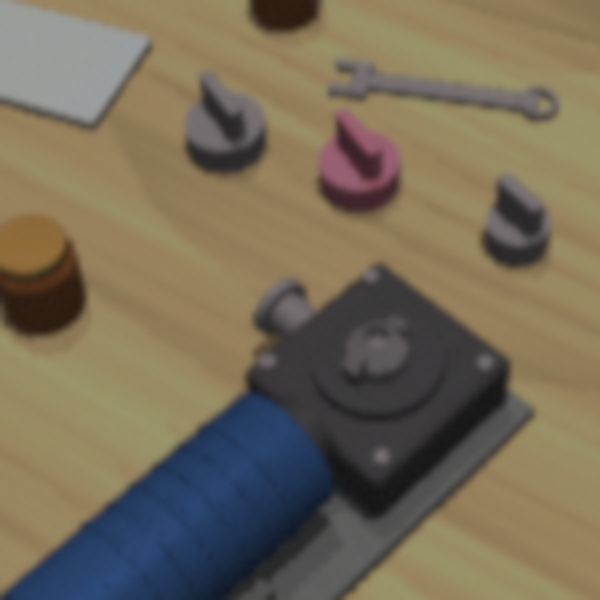

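```bash
cat >> h.py <<'E'
def yaw_tool(q):
    x=R.from_quat(q).as_matrix()[:,0]; return np.degrees(np.arctan2(x[1],x[0]))
def plan(o,tgt,yaw):
    r=R.from_quat(o["tool_rot"]).as_matrix()
    d=np.array(tgt)-o["eef_pos"]
    dy=(yaw-yaw_tool(o["tool_rot"])+90)%180-90
    # tool pointing down: roll about tool z = -world yaw
    print("shift/0.1 tool:",(r.T@d/0.1).round(3)," roll units:",round(-dy/90,3),"deg",-dy," q6",o["joint_pos"][5],"yaw",yaw_tool(o["tool_rot"]),"pos",o["eef_pos"].round(4))
E
python3 - <<'E'
from h import *
from workcell import imaging,bot
m=imaging.camera_model("top")
P=onz(m,np.array([(312,427),(362,445)])/3+[200,60],.059); d=P[1]-P[0];print("bar",P,np.degrees(np.arctan2(d[1],d[0])),np.linalg.norm(d))
P=onz(m,np.array([(122,296),(170,60)])/3+[200,60],.09); d=P[1]-P[0];print("ears",P,np.degrees(np.arctan2(d[1],d[0])))
o=bot.get_obs(); print(R.from_quat(o["tool_rot"]).as_matrix().round(3))
plan(o,[.44,-.28,.26],-100)
w=imaging.camera_model("wrist"); r=R.from_quat(o["tool_rot"]).as_matrix()
print("cam in tool",r.T@(w["eye"]-o["eef_pos"]), (r.T@R.from_quat(w["rotation"]).as_matrix()).round(3),w["fovy"])
E
```

```text
bar [[ 0.49520463 -0.25303213  0.059     ]
 [ 0.47591287 -0.30471886  0.059     ]] -110.46778484532246 0.055169655468726875
ears [[ 0.63025732 -0.05548537  0.09      ]
 [ 0.8843082  -0.10763164  0.09      ]] -11.599375135927149
[[ 0.239 -0.971 -0.   ]
 [-0.971 -0.239  0.002]
 [-0.002 -0.    -1.   ]]
shift/0.1 tool: [-1.223 -3.601 -0.043]  roll units: 0.265 deg 23.85523187071894  q6 1.5707973176806818 yaw -76.14476812928106 pos [ 0.1196 -0.4849  0.2555]
cam in tool [ 0.00047009 -0.06482399 -0.11918848] [[ 1.     0.001  0.001]
 [ 0.001 -0.966 -0.258]
 [ 0.001  0.258 -0.966]] 66.14407261869044
```

```bash
python3 - <<'E'
from h import *
from workcell import bot
plan(bot.get_obs(),[.49,-.28,.22],-20.5)
E
```

```text
shift/0.1 tool: [-1.102 -4.087  0.357]  roll units: -0.618 deg -55.64476812928106  q6 1.5707973176806818 yaw -76.14476812928106 pos [ 0.1196 -0.4849  0.2555]
```

>>> carry_out(
  moves=[
    [-0.13,-0.5,0,0,1],
    [-0.27,-1,0,0,1],
  ],
)

```text
clock: 0.3
eef_pos: [0.207, -0.4369, 0.2557]
tool_rot: [0.786, -0.618, -0.0, -0.0]
ft_force: [0.8, -0.5, -0.1]
grip_width: 0.0852
```

>>> carry_out(
  moves=[
    [-0.13,-0.5,0,0,1],
    [-0.27,-1,0,0,1],
  ],
)

```text
clock: 0.5
eef_pos: [0.2958, -0.3875, 0.2559]
tool_rot: [0.787, -0.617, -0.0, -0.0]
ft_force: [0.8, -1.2, -0.5]
grip_width: 0.0852
```

>>> carry_out(
  moves=[
    [-0.13,-0.5,0,0,1],
    [-0.27,-1,0,0,1],
  ],
)

```text
clock: 0.7
eef_pos: [0.3836, -0.3389, 0.256]
tool_rot: [0.787, -0.617, -0.0, 0.0]
ft_force: [1.1, -0.5, 0.2]
grip_width: 0.0853
```

>>> carry_out(
  moves=[
    [-0.13,-0.5,0.1,-0.09,1],
    [-0.27,-1,0.2,-0.18,1],
    [-0.27,-1,0.3,-0.27,1],
    [-0.27,-1,0.35,-0.36,1],
    [-0.27,-1,0.35,-0.45,1],
    [-0.27,-1,0.35,-0.54,1],
    [-0.27,-1,0.35,-0.618,1],
    [-0.27,-1,0.35,-0.618,1],
    [-0.27,-1,0.35,-0.618,1],
  ],
)

```text
clock: 1.6
eef_pos: [0.4727, -0.29, 0.2209]
tool_rot: [0.984, -0.179, -0.0, -0.0]
ft_force: [0.6, 0.4, -0.0]
grip_width: 0.0857
```

```bash
python3 - <<'E'
from h import *
from workcell import imaging,bot
o=bot.get_obs(); plan(o,[.49,-.28,.22],-20.5); print(o["clock"])
w=imaging.camera_model("wrist"); im=imaging.camera("wrist"); cv2.imwrite("pics/w1.png",im[:,:,::-1])
np.save("w1.npy",w,allow_pickle=True)
print(proj(w,[[.49,-.28,.05]]))
E
```

```text
shift/0.1 tool: [ 0.127 -0.155  0.009]  roll units: -0.002 deg -0.17243408649119374  q6 1.3812872176074138 yaw -20.6724340864912 pos [ 0.4727 -0.29    0.2209]
1.6
[[268.50057291 161.39610943]]
```

View pics/w1.png

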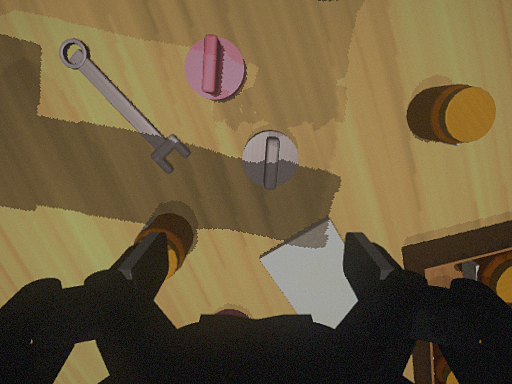

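```bash
python3 - <<'E'
from h import *
a=cv2.imread("pics/w1.png"); c=a[120:200,230:310]
cv2.imwrite("pics/w1c.png",cv2.resize(cv2.convertScaleAbs(c,alpha=1.5),(600,600),interpolation=cv2.INTER_CUBIC))
E
```

```text
(no output)
```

View pics/w1c.png

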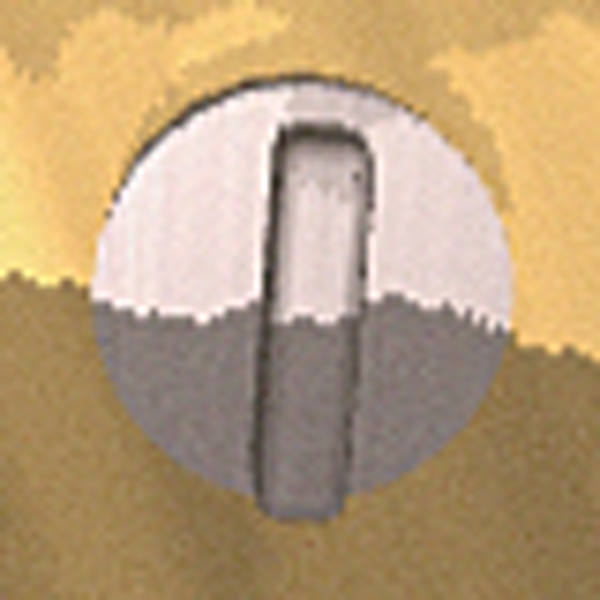

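```bash
cat >> h.py <<'E'
from scipy.optimize import least_squares
def circ(m,uv,z):
    P=onz(m,uv,z)[:,:2]
    f=lambda p:np.hypot(*(P-p[:2]).T)-p[2]
    s=least_squares(f,[*P.mean(0),.03]); return s.x, s.fun
E
python3 - <<'E'
from h import *
w=np.load("w1.npy",allow_pickle=True).item()
t=lambda L:np.array(L)/7.5+[230-.43,120-.43]
print(circ(w,t([(93,290),(513,300),(170,445),(430,455),(180,127),(420,118)]),.027))
P=onz(w,t([(278,130),(370,135),(345,520),(252,515)]),.059)[:,:2]
print(P,P.mean(0)); d=(P[0]+P[1]-P[2]-P[3])/2; print(np.linalg.norm(d),np.degrees(np.arctan2(d[1],d[0])))
E
```

```text
(array([ 0.49220282, -0.28204561,  0.02975371]), array([ 4.78410352e-04,  6.67517753e-05, -4.62605475e-04,  1.79407561e-04,
       -1.19864315e-04, -1.42099898e-04]))
[[ 0.49658045 -0.25584984]
 [ 0.50721452 -0.26052763]
 [ 0.48727453 -0.30666725]
 [ 0.47606266 -0.30169904]] [ 0.49178304 -0.28118594]
0.050246330441596515 66.25953519444856
```

```bash
python3 - <<'E'
from h import *
from workcell import bot
plan(bot.get_obs(),[.492,-.2816,.056],-23.7)
E
```

```text
shift/0.1 tool: [ 0.152 -0.147  1.65 ]  roll units: 0.034 deg 3.048371785382045  q6 1.3809210632027975 yaw -20.65162821461796 pos [ 0.4727 -0.29    0.221 ]
```

>>> carry_out(
  moves=[
    [0.152,-0.147,0.1,0.034,1],
    [0.152,-0.147,0.4,0.034,1],
    [0.152,-0.147,0.8,0.034,1],
    [0.152,-0.147,0.95,0.034,1],
    [0.152,-0.147,0.95,0.034,1],
  ],
)

```text
clock: 2.15
eef_pos: [0.4901, -0.2804, 0.1231]
tool_rot: [0.979, -0.205, -0.003, -0.001]
ft_force: [0.3, -0.4, 0.6]
grip_width: 0.0858
```

>>> carry_out(
  moves=[
    [0,0,0.25,0,1],
    [0,0,0.45,0,1],
    [0,0,0.6,0,1],
    [0,0,0.7,0,1],
    [0,0,0.7,0,1],
    [0,0,0.7,0,1],
  ],
)

```text
clock: 2.75
eef_pos: [0.4929, -0.2821, 0.0573]
tool_rot: [0.979, -0.205, 0.001, 0.0]
ft_force: [-0.6, 0.6, 0.5]
grip_width: 0.085
```

```bash
python3 - <<'E'
from h import *
from workcell import bot
plan(bot.get_obs(),[.492,-.2816,.056],-23.7)
E
```

```text
shift/0.1 tool: [-0.01  -0.001  0.013]  roll units: 0.001 deg 0.08815445769249663  q6 1.4630964077187127 yaw -23.61184554230751 pos [ 0.4929 -0.2821  0.0573]
```

>>> carry_out(
  moves=[
    [-0.01,0,0.01,0,0],
    [-0.01,0,0.01,0,-0.5],
    [-0.01,0,0.01,0,-1],
    [-0.01,0,0.01,0,-1],
    [-0.01,0,0.01,0,-1],
    [-0.01,0,0.01,0,-1],
    [-0.01,0,0.01,0,-1],
    [-0.01,0,0.01,0,-1],
  ],
)

```text
clock: 3.55
eef_pos: [0.4916, -0.2814, 0.0556]
tool_rot: [0.979, -0.204, 0.0, 0.0]
ft_force: [1.6, -0.4, 1.7]
grip_width: 0.0107
```

>>> carry_out(
  moves=[
    [0,0,0,0,-1],
    [0,0,-0.2,0,-1],
    [0,0,-0.5,0,-1],
    [0,0,-0.9,0,-1],
    [0,0,-1,0,-1],
    [0,0,-1,0,-1],
  ],
)

```text
clock: 4.15
eef_pos: [0.4923, -0.2819, 0.1569]
tool_rot: [0.979, -0.204, 0.002, 0.001]
ft_force: [1.1, -1.3, -2.3]
grip_width: 0.0114
```

```bash
python3 - <<'E'
from h import *
from workcell import bot
plan(bot.get_obs(),[.60,-.09,.20],-11.6)
E
```

```text
shift/0.1 tool: [ 0.221 -2.189 -0.431]  roll units: -0.133 deg -11.988064159562882  q6 1.4625307877028015 yaw -23.58806415956288 pos [ 0.4923 -0.2819  0.1569]
```

>>> carry_out(
  moves=[
    [0.05,-0.4,-0.3,0,-1],
    [0.1,-0.8,-0.6,0,-1],
    [0.12,-1,-0.6,0,-1],
  ],
)

```text
clock: 4.45
eef_pos: [0.5447, -0.1927, 0.2172]
tool_rot: [0.979, -0.204, 0.002, -0.0]
ft_force: [1.4, -0.9, -2.2]
grip_width: 0.011
```

>>> carry_out(
  moves=[
    [0.1,-0.4,0,-0.07,-1],
    [0.2,-0.8,0,-0.13,-1],
    [0.25,-1,0,-0.133,-1],
    [0.25,-1,0,-0.133,-1],
    [0.25,-1,0,-0.133,-1],
    [0.25,-1,0,-0.133,-1],
  ],
)

```text
clock: 5.05
eef_pos: [0.6041, -0.1135, 0.2137]
tool_rot: [0.995, -0.102, -0.002, 0.0]
ft_force: [-0.1, -0.1, -1.5]
grip_width: 0.0107
```

```bash
python3 - <<'E'
from h import *
from workcell import imaging,bot
o=bot.get_obs(); plan(o,[.62,-.105,.21],-11.6); print(o["clock"],o["grip_width"])
w=imaging.camera_model("wrist"); im=imaging.camera("wrist"); cv2.imwrite("pics/w2.png",im[:,:,::-1])
np.save("w2.npy",w,allow_pickle=True)
print(proj(w,[[.63,-.056,.07]]))
E
```

```text
shift/0.1 tool: [ 0.139 -0.115  0.037]  roll units: -0.001 deg -0.07669092100543651  q6 1.589112943342952 yaw -11.676690921005436 pos [ 0.6041 -0.1135  0.2137]
5.05 0.010705151305191491
[[271.97482715 114.09738678]]
```

View pics/w2.png

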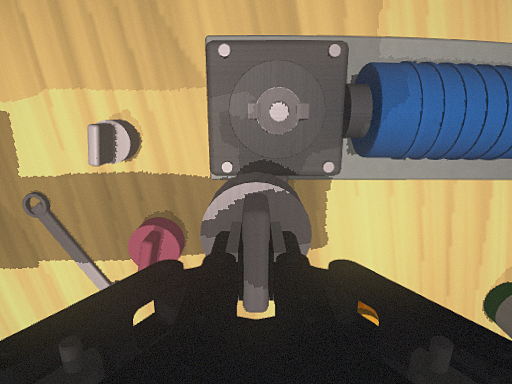

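```bash
python3 - <<'E'
from h import *
a=cv2.imread("pics/w2.png"); c=a[50:170,218:338]
cv2.imwrite("pics/w2c.png",cv2.resize(cv2.convertScaleAbs(c,alpha=1.8),(600,600),interpolation=cv2.INTER_CUBIC))
c=a[170:320,180:330]
cv2.imwrite("pics/w2d.png",cv2.resize(cv2.convertScaleAbs(c,alpha=2.2),(600,600),interpolation=cv2.INTER_CUBIC))
E
```

```text
(no output)
```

View pics/w2c.png

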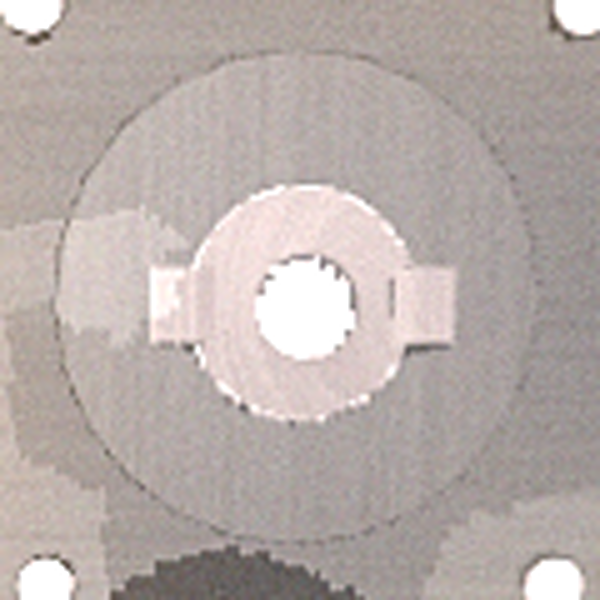

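View pics/w2d.png

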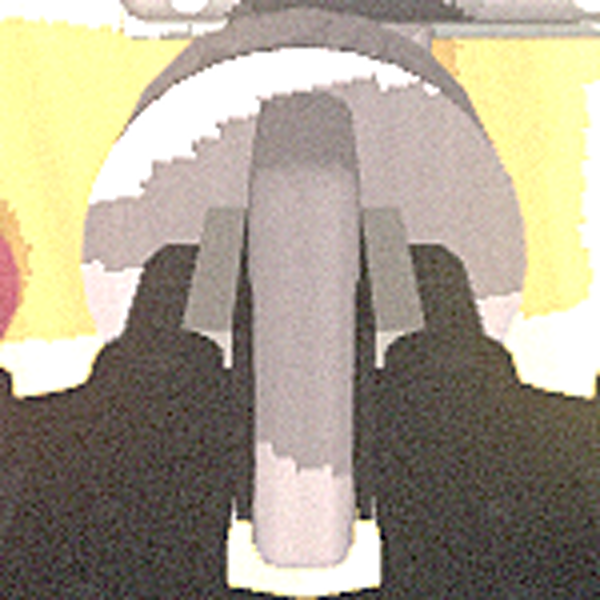

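```bash
python3 - <<'E'
from h import *
w=np.load("w2.npy",allow_pickle=True).item()
t=lambda L:np.array(L)/5+[218-.4,50-.4]
print(circ(w,t([(56,295),(537,305),(300,50),(300,542),(130,120),(470,120),(120,465),(470,470)]),.07))
for z in (.08,.085,.09):
  P=onz(w,t([(150,266),(150,345),(457,265),(457,346)]),z)[:,:2]
  a=(P[0]+P[1])/2;b=(P[2]+P[3])/2;d=b-a;print(z,(a+b)/2,np.linalg.norm(d),np.linalg.norm(P[0]-P[1]),np.degrees(np.arctan2(d[1],d[0])))
# neck outline
print(circ(w,t([(300,183),(300,423),(205,235),(400,235),(205,370),(400,370)]),.085))
t=lambda L:np.array(L)/4+[180-.4,170-.4]
z=.2137
print("cap",circ(w,t([(82,250),(527,250),(125,140),(485,140),(300,47),(200,75)]),z-.0286))
P=onz(w,t([(248,200),(360,200),(355,540),(253,540)]),z+.0034)
a=(P[0]+P[1])/2;b=(P[2]+P[3])/2;d=a-b;print(a,b,np.degrees(np.arctan2(d[1],d[0])))
# bolts
t=lambda L:np.array(L)/5+[218-.4,50-.4]
P=onz(w,t([(30,5),(582,5),(45,585),(553,585)]),.065); d=P[1]-P[0]+P[3]-P[2];print(np.degrees(np.arctan2(d[1],d[0])),P.mean(0))
E
```

```text
(array([ 0.63500882, -0.05391669,  0.04177366]), array([ 1.28198619e-04, -2.42622396e-04, -1.76120590e-04, -2.55251838e-04,
        1.07198153e-04,  9.68769200e-05, -8.88018748e-05,  4.30523098e-04]))
0.08 [ 0.63524569 -0.05412781] 0.05119168060437643 0.012832306884289518 -11.60170964604828
0.085 [ 0.63489538 -0.05405212] 0.05017956648444477 0.012578598491918903 -11.601709646048278
0.09 [ 0.63454508 -0.05397642] 0.049167452364513226 0.012324890099548303 -11.60170964604825
(array([ 0.63474464, -0.05390795,  0.01917905]), array([-9.44604713e-05, -4.05489066e-05,  1.89682763e-04, -7.54707193e-05,
       -1.17195616e-04,  1.37992951e-04]))
cap (array([ 0.60372838, -0.1148232 ,  0.03008011]), array([ 1.91007067e-04,  1.12395631e-04, -3.84828854e-04, -3.07279847e-04,
        4.44685193e-04, -5.59791119e-05]))
[ 0.60816428 -0.09353635  0.2171    ] [ 0.59968338 -0.13435079  0.2171    ] 78.26145626700752
-11.592107298911152 [ 0.63620511 -0.05434953  0.065     ]
```

>>> carry_out(
  moves=[
    [0.09,-0.33,0,0,-1],
    [0.18,-0.66,0,0,-1],
    [0.182,-0.659,0.1,0,-1],
    [0.182,-0.659,0.2,0,-1],
    [0.182,-0.659,0.3,0,-1],
    [0.182,-0.659,0.3,0,-1],
    [0.182,-0.659,0.3,0,-1],
    [0.182,-0.659,0.3,0,-1],
    [0.182,-0.659,0.3,0,-1],
  ],
)

```text
clock: 6.0
eef_pos: [0.6366, -0.0523, 0.186]
tool_rot: [0.995, -0.101, 0.001, -0.0]
ft_force: [0.7, -0.7, -2.1]
grip_width: 0.0113
```

```bash
python3 - <<'E'
from h import *
from workcell import imaging,bot
o=bot.get_obs(); plan(o,[.6353,-.0527,.1256],-11.6); print(o["clock"],o["grip_width"],o["ft_force"])
for n in("wrist","scene"):
  im=imaging.camera(n); cv2.imwrite(f"pics/{n}3.png",im[:,:,::-1])
a=cv2.imread("pics/scene3.png")[150:290,160:300]
cv2.imwrite("pics/s3c.png",cv2.resize(a,(600,600),interpolation=cv2.INTER_CUBIC))
E
```

```text
shift/0.1 tool: [-0.013  0.006  0.604]  roll units: -0.001 deg -0.049628773203437504  q6 1.6921286541429503 yaw -11.649628773203435 pos [ 0.6366 -0.0523  0.186 ]
6.0 0.011279947172457916 [ 0.72377576 -0.67175631 -2.13892681]
```

View pics/wrist3.png

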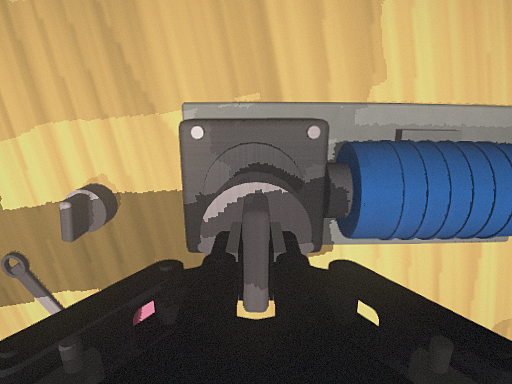

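View pics/s3c.png

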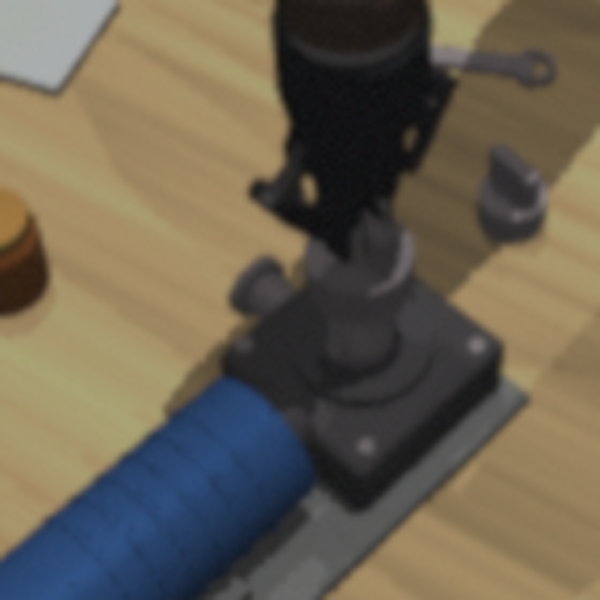

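>>> carry_out(
  moves=[
    [-0.013,0.006,0.1,0,-1],
    [-0.013,0.006,0.18,0,-1],
    [-0.013,0.006,0.24,0,-1],
    [-0.013,0.006,0.3,0,-1],
    [-0.013,0.006,0.35,0,-1],
    [-0.013,0.006,0.35,0,-1],
    [-0.013,0.006,0.35,0,-1],
  ],
)

```text
clock: 6.8
eef_pos: [0.635, -0.0522, 0.1502]
tool_rot: [0.995, -0.101, -0.0, 0.0]
ft_force: [-0.1, 0.2, -2.6]
grip_width: 0.0109
```

```bash
python3 - <<'E'
from h import *
from workcell import imaging,bot
o=bot.get_obs(); plan(o,[.6353,-.0527,.1256],-11.6); print(o["clock"],o["grip_width"],o["ft_force"])
E
```

```text
shift/0.1 tool: [0.004 0.004 0.246]  roll units: -0.0 deg -0.015861850553903878  q6 1.6914689097938398 yaw -11.6158618505539 pos [ 0.635  -0.0522  0.1502]
6.8 0.010948209147687822 [-0.07302983  0.22795685 -2.60182326]
```

>>> carry_out(
  moves=[
    [0.003,0.003,0.03,0,-1],
    [0.003,0.003,0.06,0,-1],
    [0.003,0.003,0.09,0,-1],
    [0.003,0.003,0.12,0,-1],
    [0.003,0.003,0.12,0,-1],
    [0.003,0.003,0.12,0,-1],
  ],
)

```text
clock: 7.4
eef_pos: [0.6351, -0.0526, 0.1382]
tool_rot: [0.995, -0.101, -0.0, -0.0]
ft_force: [0.1, -0.4, -1.3]
grip_width: 0.0112
```

>>> carry_out(
  moves=[
    [0,0,0.02,0,-1],
    [0,0,0.04,0,-1],
    [0,0,0.06,0,-1],
    [0,0,0.08,0,-1],
    [0,0,0.08,0,-1],
    [0,0,0.08,0,-1],
  ],
)

```text
clock: 8.0
eef_pos: [0.6351, -0.0526, 0.1302]
tool_rot: [0.995, -0.101, -0.0, 0.0]
ft_force: [-0.6, 0.2, -0.5]
grip_width: 0.011
```

>>> carry_out(
  moves=[
    [0,0,0.01,0,-1],
    [0,0,0.02,0,-1],
    [0,0,0.03,0,-1],
    [0,0,0.04,0,-1],
    [0,0,0.045,0,-1],
    [0,0,0.045,0,-1],
    [0,0,0.045,0,-1],
  ],
)

```text
clock: 8.7
eef_pos: [0.6352, -0.0526, 0.1258]
tool_rot: [0.995, -0.101, -0.0, 0.0]
ft_force: [-0.4, -0.9, -2.5]
grip_width: 0.0108
```

>>> carry_out(
  moves=[
    [0,0,0.005,0,-1],
    [0,0,0.01,0,-1],
    [0,0,0.01,0,-1],
    [0,0,0.01,0,-1],
  ],
)

```text
clock: 9.1
eef_pos: [0.6353, -0.0526, 0.1256]
tool_rot: [0.995, -0.101, 0.0, 0.0]
ft_force: [-1.8, -0.2, 3.9]
grip_width: 0.0108
```

>>> carry_out(
  moves=[
    [0,0,-0.003,-0.03,-1],
    [0,0.001,-0.003,-0.07,-1],
    [-0.001,0.001,-0.003,-0.12,-1],
    [-0.001,0.002,-0.003,-0.17,-1],
    [-0.002,0.002,-0.003,-0.22,-1],
    [-0.002,0.003,-0.003,-0.27,-1],
    [-0.002,0.003,-0.003,-0.32,-1],
    [-0.003,0.003,-0.003,-0.36,-1],
    [-0.003,0.003,-0.003,-0.4,-1],
    [-0.003,0.003,-0.003,-0.4,-1],
    [-0.003,0.003,-0.003,-0.4,-1],
  ],
)

```text
clock: 10.2
eef_pos: [0.6353, -0.0527, 0.1256]
tool_rot: [0.978, 0.211, 0.001, 0.0]
ft_force: [0.0, 0.7, 4.5]
grip_width: 0.011
```

```bash
python3 - <<'E'
from h import *
from workcell import imaging,bot
o=bot.get_obs(); plan(o,[.6345,-.0532,.1256],78.4); print(o["clock"],o["grip_width"],o["ft_force"],o["ft_torque"])
im=imaging.camera("wrist"); cv2.imwrite("pics/w4.png",im[:,:,::-1])
E
```

```text
shift/0.1 tool: [-0.009  0.001 -0.   ]  roll units: -0.601 deg -54.079151189198285  q6 1.0634245596459728 yaw 24.32084881080174 pos [ 0.6353 -0.0527  0.1256]
10.2 0.010994117136473911 [0.01760407 0.69243308 4.53487157] [0.12806742 0.18175785 0.13950519]
```

View pics/w4.png

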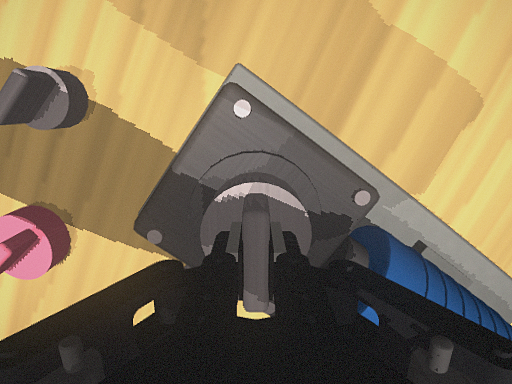

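>>> carry_out(
  moves=[
    [0,0,0,-0.05,-1],
    [0,0,0,-0.1,-1],
    [-0.001,0,0,-0.15,-1],
    [-0.002,0,0,-0.2,-1],
    [-0.002,0,0,-0.25,-1],
    [-0.003,0,0,-0.3,-1],
    [-0.003,0,0,-0.35,-1],
    [-0.004,0,0,-0.4,-1],
    [-0.004,0,0,-0.45,-1],
    [-0.004,0,0,-0.5,-1],
    [-0.005,0,0,-0.55,-1],
    [-0.005,0,0,-0.6,-1],
    [-0.005,0,0,-0.601,-1],
    [-0.005,0,0,-0.601,-1],
    [-0.005,0,0,-0.601,-1],
  ],
)

```text
clock: 11.75
eef_pos: [0.6349, -0.0532, 0.1255]
tool_rot: [0.775, 0.632, 0.0, 0.001]
ft_force: [0.4, -0.7, 4.4]
grip_width: 0.011
```

```bash
python3 - <<'E'
from h import *
from workcell import imaging,bot
o=bot.get_obs(); plan(o,[.6345,-.0532,.1256],78.4); print(o["clock"],o["grip_width"],o["ft_force"],o["ft_torque"])
im=imaging.camera("wrist"); cv2.imwrite("pics/w5.png",im[:,:,::-1])
E
```

```text
shift/0.1 tool: [-0.001 -0.003 -0.001]  roll units: -0.0 deg -0.008700180938660651  q6 0.11911599890016061 yaw 78.39129981906135 pos [ 0.6349 -0.0532  0.1255]
11.75 0.010974441400374792 [ 0.36590404 -0.69704502  4.39880694] [-0.09866886  0.01186813  0.06790679]
```

View pics/w5.png

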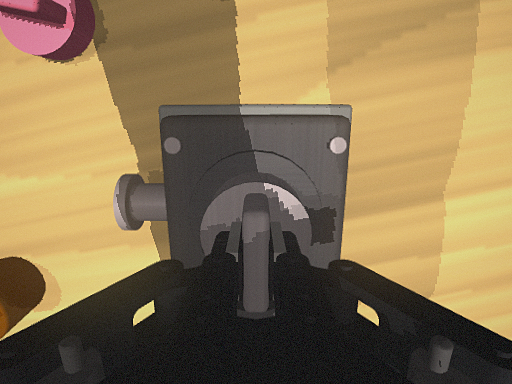

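>>> carry_out(
  moves=[
    [0,0,0,0,-0.8],
    [0,0,0,0,-0.5],
    [0,0,0,0,-0.2],
    [0,0,0,0,0.1],
    [0,0,0,0,0.1],
    [0,0,0,0,0.1],
    [0,0,0,0,0.1],
  ],
)

```text
clock: 12.5
eef_pos: [0.6343, -0.053, 0.1249]
tool_rot: [0.775, 0.633, -0.0, -0.0]
ft_force: [-0.2, -0.7, 0.2]
grip_width: 0.047
```

>>> carry_out(
  moves=[
    [0,0,-0.1,0,0.1],
    [0,0,-0.3,0,0.1],
    [0,0,-0.6,0,0.1],
    [0,0,-1,0,0.1],
    [0,0,-1,0,0.1],
    [0,0,-1,0,0.1],
  ],
)

```text
clock: 13.1
eef_pos: [0.6353, -0.0531, 0.2275]
tool_rot: [0.775, 0.633, 0.002, 0.002]
ft_force: [-0.3, -0.3, -0.0]
grip_width: 0.0468
```

>>> carry_out(
  moves=[
    [0,0.3,0,0,0.1],
    [0,0.5,0,0,0.1],
    [0,0.5,0,0,0.1],
    [0,0.5,0,0,0.1],
  ],
)

```text
clock: 13.5
eef_pos: [0.6825, -0.0629, 0.2232]
tool_rot: [0.775, 0.632, -0.001, -0.001]
ft_force: [-0.6, -0.5, -0.2]
grip_width: 0.0469
```

```bash
python3 - <<'E'
from h import *
from workcell import imaging,bot
o=bot.get_obs(); print(o["clock"],o["eef_pos"])
w=imaging.camera_model("wrist"); np.save("w6.npy",w,allow_pickle=True)
im=imaging.camera("wrist"); cv2.imwrite("pics/w6.png",im[:,:,::-1])
im=imaging.camera("scene"); cv2.imwrite("pics/s6.png",im[:,:,::-1])
print(proj(w,[[.635,-.054,.129]]))
E
```

```text
13.5 [ 0.68251202 -0.062936    0.2231503 ]
[[254.99024372 134.98462152]]
```

View pics/w6.png

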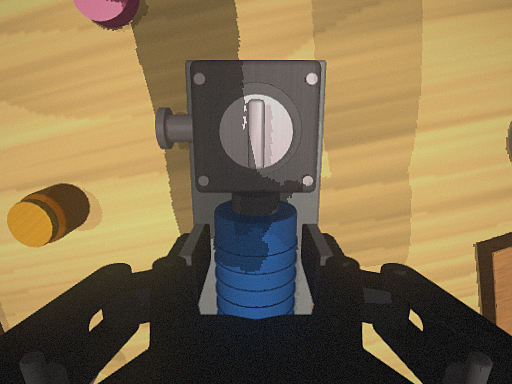

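View pics/s6.png

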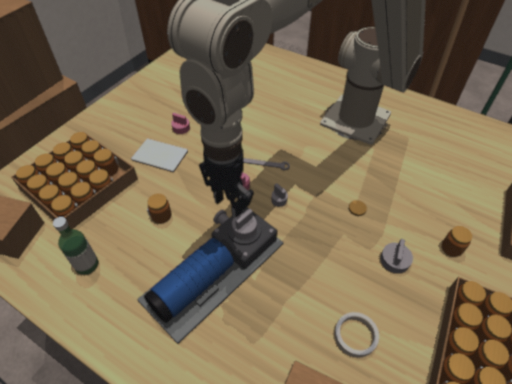

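Cap stays put at (256,131) with the bar in line with the motor axis. I'll measure its angle and height.

```bash
python3 - <<'E'
from h import *
a=cv2.imread("pics/w6.png"); c=a[80:180,206:306]
cv2.imwrite("pics/w6c.png",cv2.resize(cv2.convertScaleAbs(c,alpha=1.0),(600,600),interpolation=cv2.INTER_CUBIC))
E
```

```text
(no output)
```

View pics/w6c.png

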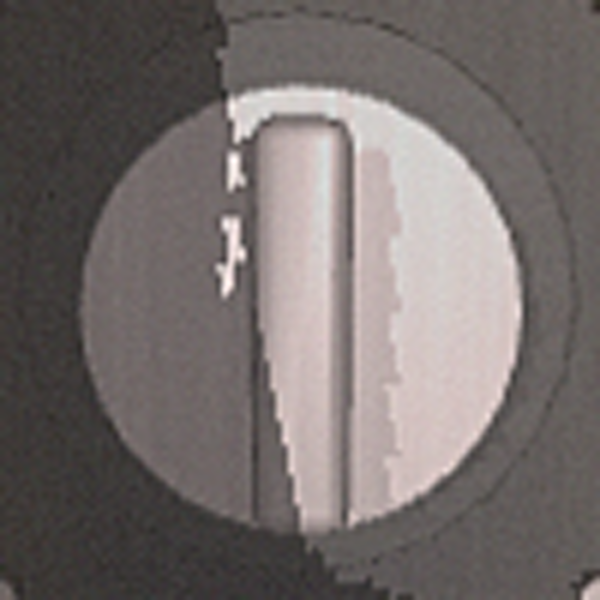

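```bash
python3 - <<'E'
from h import *
from workcell import order
w=np.load("w6.npy",allow_pickle=True).item()
t=lambda L:np.array(L)/6+[206-.42,80-.42]
C=[(80,300),(522,310),(300,85),(150,150),(460,150),(150,470),(460,465)]
print(circ(w,t(C),.097))
P=onz(w,t([(254,150),(254,500),(352,150),(348,500)]),.129)
d=P[0]-P[1]+P[2]-P[3]; print(np.degrees(np.arctan2(d[1],d[0])))
order.job_done()
E
```

```text
(array([ 0.63517434, -0.05325692,  0.0302542 ]), array([ 2.27939074e-04, -1.48101631e-04,  3.28191970e-05, -2.88629940e-04,
        2.03563565e-04, -4.01129946e-05,  1.25227295e-05]))
168.08988244363664
the job is handed in; nothing more can be done
```

I closed the port with cap b, the medium steel one, and handed the job in at about 13.6 s of the 48 s allowed. Cap a's lugs are too close together for the 38 mm neck. Cap c's are too far apart to catch under the 50 mm ears.

I gripped the cap by its bar and lowered it crosswise to the ears. It met the flange at the expected height, with about 4–5 N on the tool. I then turned it 90° into line with the ears, let go and backed off clear.

**Last checks, all within measuring error:**
- **Position:** the cap's axis is within about 1 mm of the port's axis. Its top rim measured 30.3 mm in radius at the seated height, against 30 mm given.
- **Angle:** the bar is at 168.1° against the ears' line of 168.4°.
- **After letting go:** the force on the tool was back to about zero.

**Not settled:**
- **Offset in the grip:** two measurements of the cap's offset in the jaws differed by about 1.3 mm, so I turned about the midpoint. Side forces stayed under 1 N when I checked halfway and at the end of the turn.
- **Lock:** I did not pull on the cap to test it. That it is locked rests on its seated height and bar angle.

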